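# Slide the titration tile out over the end of the ledge

## Task

Push the square white tile along the little wooden ledge, towards the end where the tall bottle stands, until about a third of the tile sticks out past that end so that its edge can be got at later. Leave it lying flat, square to the ledge and not hanging over the front; only push it, never lift it, and do not disturb the other things.

Things in the scene. Friction and masses are not known exactly. Their poses are not given: they have to be found in the camera images.
- ledge: Fixed low wooden ledge on grey supports. Top board 240 mm deep, 360 mm long, 18 mm thick, flat, no lips, both ends open. Origin on the bench under its middle: x across its depth (away from the robot), y along its length, z up. Board ends at y = +180 and -180 mm, front edge at x = -120 mm, top at z = 70 mm. Turned up to 0.2 rad from the robot's axes.
- tile: Loose square glazed white ceramic tile, 120 x 120 x 7 mm, about 0.2 kg, lying flat on the front part of the ledge, up to 0.15 rad out of square with it. Origin at the centre of its underside, x and y along its sides (roughly the ledge's axes), z up. It tips off if its centre passes the end of the board.
- bottle: Tall closed white plastic bottle, 64 mm across and 190 mm high with grey cap and paper label, standing loose on the bench about 120 mm beyond one end of the ledge (either end). Origin at the centre of its underside. Its end is the one to push towards.
- jug: Squat open white plastic jug, 90 mm across and 85 mm high, with a handle at one side, standing loose on the bench about 120 mm beyond the other end of the ledge. Origin at the centre of its underside. Leave alone.
- dish: Pale translucent flat round dish, 54 mm across, 14 mm high, loose on the back part of the ledge behind the tile. Origin at the centre of its underside. Leave alone.
- crucible: Small white crucible cup, 42 mm across, 34 mm high, loose on the back part of the ledge. Origin at the centre of its underside. Leave alone.
- bung: Black rubber bung, 34 mm across, 26 mm high, loose on the back part of the ledge. Origin at the centre of its underside. Leave alone.
- beaker: Glass beaker, 72 mm across, 90 mm high, loose on the bench between robot and ledge, to the right. Origin at the centre of its underside. Leave alone.
- marker: Red marker pen, 130 mm long, 17 mm thick, lying on the bench between robot and ledge, to the left. Origin under its middle. Leave alone.
Mind the look-alikes: they are no part of the job. There is more than one size of the tile; the one meant has the size given above. Leave any turquoise look-alike of the bottle alone.

How it is judged:
At the end, for the whole second after the job is handed in: The tile lies at rest, flat on the ledge, its outer edge 27 to 53 mm past the end of the ledge on the bottle's side (a third is 40 mm), within 0.17 rad (10 degrees) of square to the ledge, and hanging over the front edge by no more than 20 mm (((y of bottle in the frame of ledge above 0 m and y of tile in the frame of ledge between 0.147 and 0.173 m) or (y of bottle in the frame of ledge below 0 m and y of tile in the frame of ledge between -0.173 and -0.147 m)) and angle between the x axis of tile and the x axis of ledge, either way round below 0.17 rad and x of tile in the frame of ledge above -0.08 m and z of tile in the frame of ledge between 0.067 and 0.073 m and angle between tile's own z axis and vertical below 0.05 rad and linear speed of tile below 0.01 m/s); the robot touches nothing.
It fails at once if the tile is lifted more than 8 mm off the ledge (z of tile in the frame of ledge above 0.078 m).
It fails at once if the tile tips more than 0.15 rad (angle between tile's own z axis and vertical above 0.15 rad).
It fails at once if the tile falls off the ledge (z of tile in the frame of ledge below 0.06 m).
It fails at once if the bottle or jug is moved more than 15 mm or tipped over (distance of any of bottle, jug from where it was at the start of the episode above 0.015 m or angle between any of bottle, jug's own z axis and vertical above 0.3 rad).
It fails at once if the dish, crucible, bung, beaker or marker is moved more than 15 mm or tipped over (distance of any of dish, crucible, bung, beaker, marker from where it was at the start of the episode above 0.015 m or angle between any of dish, crucible, bung, beaker, marker's own z axis and vertical above 0.3 rad).
It also fails if it takes over 45 s, if anything falls off the work surface, if the arm or the gripper's body presses on something with over 40 N, if the wrist force passes 120 N, or if a joint passes its speed limit or range.

## Robot

A 6-joint arm with a two-finger parallel gripper is mounted at the origin on the work surface. World frame = base frame: x ahead of the robot, y to its left, z up, the work surface at z = 0. Lengths are in m, angles in rad, forces in N, time in s.
With the tool pointing down it reaches from about 0.425 to 0.95 m from the base axis. Payload 3.5 kg.
Tool frame: the origin (TCP) lies midway between the tips of the shut fingers; the grasp point (between the pads) lies ctrl.hold_point_z behind it (ctrl.hold_point_z is the distance from the TCP to the grasp point, in m); z points along the fingers, x is the direction in which the jaws open and shut, and the axes are right-handed (so a half turn about z gives the same grasp; the last joint's range is limited). The gripper opens to 85 mm and grips with 20 to 120 N. Pads are 22 mm wide; open, the fingers measure 114 mm over their backs; the gripper's body (76 mm by 85 mm) begins 54 mm behind the grasp point. The pads swing forward as they close: fully open they stand 13 mm farther back than shut.
Start: joints at [1.187, 0.286, 1.577, -0, 1.279, -0.15], TCP at [0.156, 0.657, 0.231] pointing down, gripper open.
Joint ranges: [-2.77, 2.77], [-0.9, 2.22], [0.21, 2.48], [-1.53, 4.67], [0.24, 2.81], [-2.84, 2.84]. Speed limits (rad/s): [2.79, 2.79, 3.14, 3.14, 3.14, 3.14].

## Interface

Orientations are given as a unit quaternion [x, y, z, w].
In Python, from plant import ctrl gives the robot as it stands.
- The arm moves only by the tool step_arm, never from a script. Its arguments are lists of equal length, an entry for each row: "gripper": the gripper's target within -1 to 1 (shut at 1, half-way at 0, fully open at -1); "linear": the shift along the tool's x, y, z in m, a list of three; "delta_rot": the turn, a rotation vector about the tool's x, y, z in degrees, a list of three. A call has 1 to 20 rows; each row is the pose to reach, as a shift and turn from the pose commanded when the call began, along the tool's axes at that moment; what a row does not reach only later rows make up. A row lasts 1/8 s, in which the tool goes at most 62.5 mm and 10.7 degrees, less where a joint would pass 70% of its speed; a pose out of reach is approached as far as the arm can. A call with a gripper value outside its range is refused whole. The fingers move at their own pace and stop on an object; "grip_force" is the grip in N (left out, the last holds). Time passes only in rows, so rows that repeat a pose let the fingers close. It gives the time, the measured TCP pose, the force and the opening at its end, in the units of the state.
- ctrl.get_state(): the state, without advancing time (a new reading comes with each control period).
- ctrl.read_camera(name): name is "scene" or "top"; returns a dict with "frame" (400x640x3 uint8, red, green, blue), "fx", "fy", "cx", "cy" (pixels), "view" (4x4, takes a point from world to camera coordinates). Camera axes: x right, y down, z forward; pixel columns grow to the right and rows downward; lengths in m; the calibration is good to about 2 mm. A picture is of the moment at which its call begins. There is no depth.
- ctrl.sign_off(): hands the job in, once; it reports no verdict.
The state is a dict: "time": time; "qpos": joint angles; "dq": joint speeds; "joint_efforts": joint torques, N m; "eef_pos": TCP position; "tcp_rot": TCP orientation; "contact_force": force on the tool from outside, world axes, zero at the start; "wrist_torque": the same for the moment, N m; "opening": opening from 0.0 (shut) to 1.0 (fully open).
Only numpy, scipy, OpenCV 4.12 (cv2) and the standard library are available. Lean on these libraries where they do the work, as an engineer would, in place of code of your own. Each camera call takes 0.05 s, during which the arm holds its last target. There are 200 camera calls.

## Working session

There is one attempt and no reset: what is moved stays moved. The work goes in short steps, Python scripts to look and compute and a tool call to move; the robot and the scene stay as the last step left them, time stands still between calls to the robot, and variables do not carry over. Pictures are saved under pics/ and viewed, on a budget of 10 in all, crops included, one or two more only if the job needs it, and the job is handed in when it is done.

Besides the shell and the picture viewer there is one more tool, called after ">>>" in YAML: its name, and indented under it one key for each argument. step_arm: Moves the arm, as the interface text tells. Its arguments: {"type":"object","properties":{"gripper":{"type":"array"},"linear":{"type":"array"},"delta_rot":{"type":"array"},"grip_force":{"type":"number"}},"required":["gripper","linear","delta_rot"]}

```bash
mkdir -p pics; python3 - <<'E'
from plant import ctrl
import cv2,numpy as np
for n in("scene","top"):
    c=ctrl.read_camera(n);cv2.imwrite(f"pics/{n}0.png",c["frame"][:,:,::-1])
    print(n,c["fx"],c["fy"],c["cx"],c["cy"]);print(np.round(c["view"],4).tolist())
s=ctrl.get_state();print(s);print(ctrl.hold_point_z)
E
```

```text
scene 511.24733543046904 511.24733543046904 322.203181958375 191.6716809103659
[[-0.279, 0.9602, -0.0158, 0.1379], [0.7128, 0.196, -0.6734, -0.334], [-0.6435, -0.1992, -0.7391, 1.5584], [0.0, 0.0, 0.0, 1.0]]
top 463.8029259709956 463.8029259709956 320.42567480103145 200.2838671940767
[[-0.0268, -0.9996, 0.0033, 0.0568], [-0.9879, 0.026, -0.153, 0.559], [0.1528, -0.0073, -0.9882, 1.3046], [0.0, 0.0, 0.0, 1.0]]
{'time': 0.1, 'qpos': array([ 1.18700554e+00,  2.87118312e-01,  1.57800005e+00,  2.33477301e-05,
        1.27864169e+00, -1.50010837e-01]), 'dq': array([-0.00030296, -0.00200415, -0.0033251 ,  0.00172594,  0.00143695,
        0.00072463]), 'joint_efforts': array([ 3.28471997e-04, -4.07299304e+01, -2.93697596e+01, -1.48651361e-04,
        3.44805325e-03, -3.97486716e-06]), 'eef_pos': array([0.15611751, 0.65609186, 0.23007456]), 'tcp_rot': array([ 7.84748817e-01,  6.19812971e-01, -9.46800389e-04,  5.27347604e-04]), 'contact_force': array([ 2.04130243,  0.15136441, -0.08515704]), 'wrist_torque': array([ 0.0261949 , -0.01276444,  0.01037717]), 'opening': 0.9987608256622174}
0.0187
```

View pics/scene0.png

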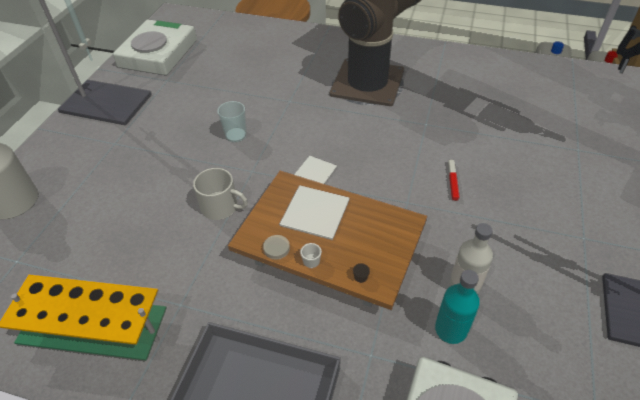

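View pics/top0.png

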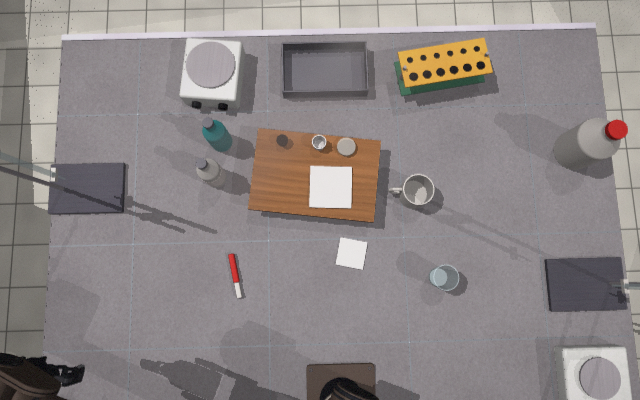

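Both views: the ledge spans about (250–380, 130–220) in the top view and the large tile sits on it at (330,187). The white bottle is at (207,172), on the left (+y) side, and the jug is to the right at (418,190). The small decoy tile lies on the bench at (352,253). Next I'll measure the ledge and tile corners.

```bash
cat > h.py <<'E'
from plant import ctrl
import cv2,numpy as np
def ray(c,uv,z):
    R=c["view"][:3,:3];t=c["view"][:3,3];o=-R.T@t
    uv=np.asarray(uv,float).reshape(-1,2)
    d=np.c_[(uv[:,0]-c["cx"])/c["fx"],(uv[:,1]-c["cy"])/c["fy"],np.ones(len(uv))]@R
    return (o+d*((z-o[2])/d[:,2])[:,None])[:,:2]
def biggest(m,roi):
    k=np.zeros_like(m);a,b,x,y=roi;k[b:y,a:x]=m[b:y,a:x]
    cs,_=cv2.findContours(k,cv2.RETR_EXTERNAL,cv2.CHAIN_APPROX_NONE)
    return max(cs,key=cv2.contourArea)
ROI={"top":(235,115,395,232),"scene":(220,165,440,310)}
def rect(p):  # side directions of a roughly axis-parallel rectangle
    (cx,cy),(w,h),a=cv2.minAreaRect((p*1000).astype(np.float32))
    a=(a+45)%90-45; sw=abs(cv2.minAreaRect((p*1000).astype(np.float32))[2]-a)>45
    return np.array([cx,cy])/1000,(h,w) if sw else (w,h),np.radians(a)
def measure(n,roi=None):
    c=ctrl.read_camera(n);f=c["frame"];hsv=cv2.cvtColor(f,cv2.COLOR_RGB2HSV);roi=roi or ROI[n]
    wood=cv2.inRange(hsv,(5,90,50),(20,255,255))
    white=cv2.inRange(hsv,(0,0,185),(180,50,255))
    L=rect(ray(c,cv2.convexHull(biggest(wood,roi)),.07))
    T=rect(ray(c,cv2.convexHull(biggest(white,roi)),.077))
    return c,L,T
def rel(L,T):
    a=L[2];d=T[0]-L[0];return np.array([d@[np.cos(a),np.sin(a)],d@[-np.sin(a),np.cos(a)]]),T[2]-a
E
python3 - <<'E'
from h import *
for n in("top","scene"):
    c,L,T=measure(n);print(n,"L",L,"\nT",T,"\nrel",rel(L,T))
    if n=="top":
        for k,uv,z in(("bottlecap",(204,160),.19),("bottlebase",(212,180),0),("jug",(418,190),.085),("dish",(346,147),.084),("cruc",(319,142),.1),("bung",(283,141),.09)):
            p=ray(c,uv,z)[0];print(k,p,rel(L,(p,None,0))[0])
E
```

```text
top L (array([0.63208136, 0.05661974]), (240.0860595703125, 359.0333251953125), np.float64(-0.1311578873672579)) 
T (array([0.59418091, 0.01378435]), (118.90853881835938, 119.16035461425781), np.float64(-0.03686760370856644)) 
rel (array([-0.03197282, -0.04742418]), np.float64(0.09429028365869145))
bottlecap [0.65220476 0.34485002] [-0.01774482  0.28838649]
bottlebase [0.63742045 0.36701731] [-0.03530124  0.30842986]
jug [ 0.57592676 -0.23406275] [-0.01765621 -0.29552987]
dish [ 0.7065466  -0.03515327] [ 0.08582794 -0.08124605]
cruc [0.71876173 0.04197001] [ 0.08785181 -0.00318766]
bung [0.72722826 0.14468128] [0.08281282 0.09974871]
scene L (array([0.63796448, 0.05692329]), (248.15170288085938, 361.74493408203125), np.float64(-0.1307285857995371)) 
T (array([0.59408264, 0.0136258 ]), (118.19112396240234, 117.27851867675781), np.float64(-0.054029945879418576)) 
rel (array([-0.03786329, -0.04864833]), np.float64(0.07669863992011854))
```

>>> step_arm:
  gripper: [-1,-1,-1,-1,-1,-1,-1,-1,-1,-1,-1,-1,-1,-1,-1,-1,-1,-1,-1,-1]
  linear:
    - [-0.036,0.034,0]
    - [-0.072,0.069,0]
    - [-0.109,0.103,0]
    - [-0.145,0.138,0]
    - [-0.181,0.172,0]
    - [-0.217,0.206,0]
    - [-0.254,0.241,0]
    - [-0.29,0.275,0]
    - [-0.326,0.31,0]
    - [-0.362,0.344,0]
    - [-0.399,0.379,0]
    - [-0.435,0.413,0]
    - [-0.471,0.447,0]
    - [-0.507,0.482,0]
    - [-0.544,0.516,0]
    - [-0.58,0.551,0]
    - [-0.616,0.585,0]
    - [-0.616,0.585,0.05]
    - [-0.616,0.585,0.1]
    - [-0.616,0.585,0.1]
  delta_rot:
    - [0,0,5]
    - [0,0,10]
    - [0,0,15]
    - [0,0,20]
    - [0,0,25]
    - [0,0,30]
    - [0,0,35]
    - [0,0,40]
    - [0,0,45]
    - [0,0,50]
    - [0,0,55]
    - [0,0,60]
    - [0,0,65]
    - [0,0,70]
    - [0,0,75]
    - [0,0,80]
    - [0,0,84]
    - [0,0,84]
    - [0,0,84]
    - [0,0,84]

```text
time: 2.7
eef_pos: [0.579, -0.0772, 0.1261]
tcp_rot: [0.998, -0.065, -0.005, -0.001]
contact_force: [0.2, -0.4, -0.2]
opening: 1.0
```

>>> step_arm:
  gripper: [-1,-1,-1,-1,-1,-1]
  linear:
    - [0,0,0.02]
    - [0,0,0.04]
    - [0,0,0.055]
    - [0,0,0.061]
    - [0,0,0.061]
    - [0,0,0.061]
  delta_rot:
    - [0,0,0]
    - [0,0,0]
    - [0,0,0]
    - [0,0,0]
    - [0,0,0]
    - [0,0,0]

```text
time: 3.45
eef_pos: [0.5833, -0.0783, 0.071]
tcp_rot: [0.998, -0.064, 0.001, 0.0]
contact_force: [1.0, -0.3, -0.3]
opening: 1.0
```

```bash
python3 - <<'E'
from h import *
s=ctrl.get_state();print(s["eef_pos"],s["contact_force"],s["tcp_rot"])
c=ctrl.read_camera("scene");cv2.imwrite("pics/s1.png",cv2.resize(c["frame"][150:320,190:440,::-1],None,fx=3,fy=3,interpolation=cv2.INTER_CUBIC))
E
```

```text
[ 0.58329637 -0.07830192  0.07104407] [ 0.96127722 -0.27773083 -0.3378795 ] [ 9.97918791e-01 -6.44794946e-02  6.72955824e-04  1.71240975e-04]
```

View pics/s1.png

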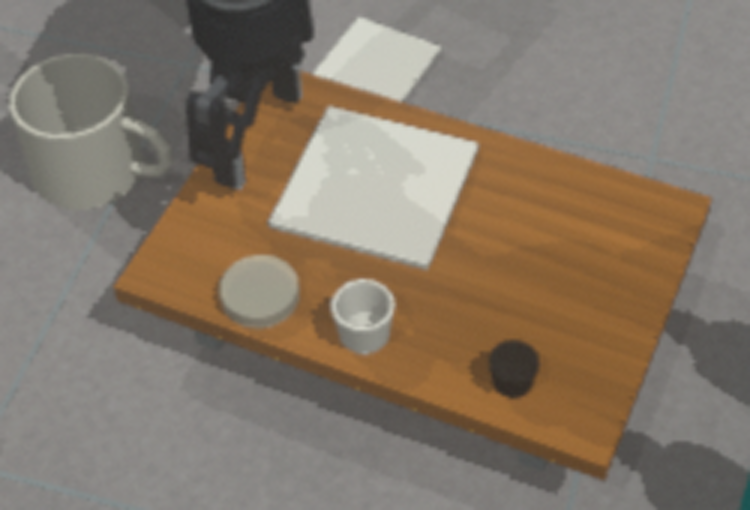

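The fingers stand on the jug side of the tile (crop ~(215,130) and (290,80)), clear of both the tile and the dish. I'll feel gently for the board.

>>> step_arm:
  gripper: [-1,-1,-1,-1]
  linear:
    - [0,0,0.004]
    - [0,0,0.008]
    - [0,0,0.011]
    - [0,0,0.011]
  delta_rot:
    - [0,0,0]
    - [0,0,0]
    - [0,0,0]
    - [0,0,0]

```text
time: 4.0
eef_pos: [0.5824, -0.078, 0.0588]
tcp_rot: [0.998, -0.064, -0.0, -0.0]
contact_force: [0.7, 0.6, -0.1]
opening: 1.001
```

>>> step_arm:
  gripper: [-1,-1,-1]
  linear:
    - [0,0,0.001]
    - [0,0,0.002]
    - [0,0,0.002]
  delta_rot:
    - [0,0,0]
    - [0,0,0]
    - [0,0,0]

```text
time: 4.38
eef_pos: [0.5827, -0.0781, 0.0573]
tcp_rot: [0.998, -0.064, -0.0, -0.0]
contact_force: [0.6, 0.2, 0.4]
opening: 1.0
```

>>> step_arm:
  gripper: [-1,-1,-1,-1,-1,-1,-1,-1,-1,-1,-1,-1,-1,-1,-1,-1]
  linear:
    - [0,-0.004,-0.001]
    - [0,-0.01,-0.001]
    - [0,-0.016,-0.001]
    - [0,-0.022,-0.001]
    - [0,-0.028,-0.001]
    - [0,-0.034,-0.001]
    - [0,-0.041,-0.001]
    - [0,-0.048,-0.001]
    - [0,-0.055,-0.001]
    - [0,-0.062,-0.001]
    - [0,-0.07,-0.001]
    - [0,-0.078,-0.001]
    - [0,-0.086,-0.001]
    - [0,-0.094,-0.001]
    - [0,-0.1,-0.001]
    - [0,-0.1,-0.001]
  delta_rot:
    - [0,0,0]
    - [0,0,0]
    - [0,0,0]
    - [0,0,0]
    - [0,0,0]
    - [0,0,0]
    - [0,0,0]
    - [0,0,0]
    - [0,0,0]
    - [0,0,0]
    - [0,0,0]
    - [0,0,0]
    - [0,0,0]
    - [0,0,0]
    - [0,0,0]
    - [0,0,0]

```text
time: 6.38
eef_pos: [0.5956, 0.0217, 0.0583]
tcp_rot: [0.998, -0.064, -0.0, -0.0]
contact_force: [-0.3, 0.0, -0.3]
opening: 1.001
```

```bash
python3 - <<'E'
from h import *
L=(np.array([.632,.0566]),None,-.131)
for n in("top","scene"):
    c,_,T=measure(n);print(n,T,rel(L,T))
    if n=="scene":cv2.imwrite("pics/s2.png",cv2.resize(c["frame"][150:320,190:440,::-1],None,fx=3,fy=3,interpolation=cv2.INTER_CUBIC))
s=ctrl.get_state();print(rel(L,(s["eef_pos"][:2],None,0))[0],s["contact_force"],s["eef_pos"])
E
```

```text
top (array([0.61252057, 0.1219136 ]), (119.6044921875, 58.33506774902344), np.float64(-0.13584198825054378)) (array([-0.02784416,  0.06220947]), np.float64(-0.004841988250543772))
scene (array([0.60880933, 0.09215328]), (118.55087280273438, 117.99235534667969), np.float64(-0.1294200415979267)) (array([-0.02763614,  0.03221936]), np.float64(0.0015799584020733115))
[-0.03151499 -0.03985659] [0.01915283 0.86067971 0.28556101] [0.59554875 0.02120158 0.05827642]
```

View pics/s2.png

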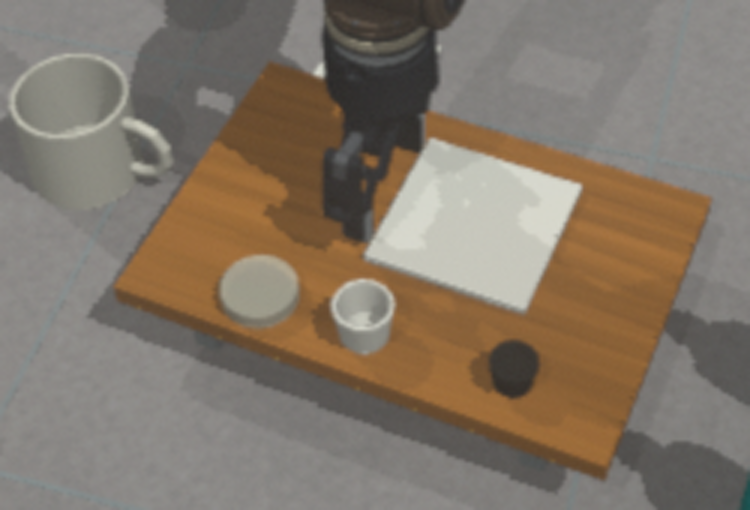

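The tile has squared up on the two fingers (crop corners (430,140), (582,185), (525,310), (365,260)), at ledge y ≈ +32 mm. I need about 128 mm more, so I'll push 118 and measure again.

>>> step_arm:
  gripper: [-1,-1,-1,-1,-1,-1,-1,-1,-1,-1,-1,-1,-1,-1,-1,-1,-1,-1,-1,-1]
  linear:
    - [0,-0.004,0]
    - [0,-0.01,0]
    - [0,-0.017,0]
    - [0,-0.024,0]
    - [0,-0.031,0]
    - [0,-0.038,0]
    - [0,-0.045,0]
    - [0,-0.052,0]
    - [0,-0.059,0]
    - [0,-0.066,0]
    - [0,-0.073,0]
    - [0,-0.08,0]
    - [0,-0.087,0]
    - [0,-0.094,0]
    - [0,-0.101,0]
    - [0,-0.107,0]
    - [0,-0.112,0]
    - [0,-0.116,0]
    - [0,-0.118,0]
    - [0,-0.118,0]
  delta_rot:
    - [0,0,0]
    - [0,0,0]
    - [0,0,0]
    - [0,0,0]
    - [0,0,0]
    - [0,0,0]
    - [0,0,0]
    - [0,0,0]
    - [0,0,0]
    - [0,0,0]
    - [0,0,0]
    - [0,0,0]
    - [0,0,0]
    - [0,0,0]
    - [0,0,0]
    - [0,0,0]
    - [0,0,0]
    - [0,0,0]
    - [0,0,0]
    - [0,0,0]

```text
time: 8.98
eef_pos: [0.6109, 0.1383, 0.0584]
tcp_rot: [0.998, -0.065, 0.0, -0.0]
contact_force: [-0.1, -0.8, -0.3]
opening: 0.994
```

```bash
python3 - <<'E'
from h import *
L=(np.array([.632,.0566]),None,-.131)
c,_,T=measure("scene");print(T,rel(L,T))
s=ctrl.get_state();print(rel(L,(s["eef_pos"][:2],None,0))[0],s["contact_force"],s["eef_pos"])
E
```

```text
(array([0.62391351, 0.20818694]), (118.29329681396484, 118.24436950683594), np.float64(-0.1289198999452098)) (array([-0.02781834,  0.1492318 ]), np.float64(0.0020801000547902015))
[-0.03155156  0.0781021 ] [ 0.49588406 -0.32337802  0.74308184] [0.61092092 0.13815435 0.05846338]
```

11 mm more, then back off along +y of the tool, rise, and clear away towards the robot.

>>> step_arm:
  gripper: [-1,-1,-1,-1,-1,-1,-1,-1,-1,-1,-1,-1,-1,-1,-1,-1,-1,-1]
  linear:
    - [0,-0.003,0]
    - [0,-0.006,0]
    - [0,-0.009,0]
    - [0,-0.011,0]
    - [0,-0.011,0]
    - [0,-0.005,0]
    - [0,0.005,0]
    - [0,0.02,0]
    - [0,0.03,0]
    - [0,0.03,-0.02]
    - [0,0.03,-0.06]
    - [0,0.03,-0.11]
    - [0,0.03,-0.15]
    - [-0.03,0.05,-0.17]
    - [-0.06,0.07,-0.17]
    - [-0.09,0.09,-0.17]
    - [-0.11,0.11,-0.17]
    - [-0.11,0.11,-0.17]
  delta_rot:
    - [0,0,0]
    - [0,0,0]
    - [0,0,0]
    - [0,0,0]
    - [0,0,0]
    - [0,0,0]
    - [0,0,0]
    - [0,0,0]
    - [0,0,0]
    - [0,0,0]
    - [0,0,0]
    - [0,0,0]
    - [0,0,0]
    - [0,0,0]
    - [0,0,0]
    - [0,0,0]
    - [0,0,0]
    - [0,0,0]

```text
time: 11.28
eef_pos: [0.487, 0.0428, 0.23]
tcp_rot: [0.998, -0.065, 0.001, -0.0]
contact_force: [0.3, 0.5, 1.2]
opening: 0.998
```

```bash
python3 - <<'E'
from h import *
L=(np.array([.632,.0566]),None,-.131)
for n in("top","scene"):
    c,_,T=measure(n);print(n,T,rel(L,T))
    cv2.imwrite(f"pics/{n}9.png",c["frame"][:,:,::-1])
print(ctrl.get_state()["contact_force"])
E
```

```text
top (array([0.62509186, 0.2184259 ]), (119.42622375488281, 119.12751770019531), np.float64(-0.13040341383043846)) (array([-0.02798756,  0.15953696]), np.float64(0.0005965861695615415))
scene (array([0.62529431, 0.2186445 ]), (118.36416625976562, 117.14202117919922), np.float64(-0.1286711606993964)) (array([-0.0278154 ,  0.15978013]), np.float64(0.002328839300603597))
[-0.19980318 -0.44362361  0.27129759]
```

View pics/scene9.png

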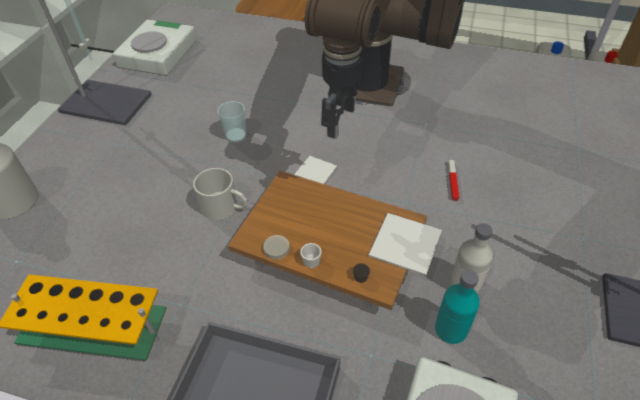

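The tile at (406,243) overhangs the bottle end by a third. All the other things stand where they were, and the gripper at (335,115) is clear. Handing in.

```bash
python3 -c "
from plant import ctrl
print(ctrl.sign_off())"
```

```text
the job is handed in; nothing more can be done
None
```

I pushed the large tile along the ledge with the two open fingers, which squared it up on the way. I then backed the gripper off, raised it clear and handed the job in. No verdict was reported.

- **Position:** the two cameras put the tile centre at ledge y = +159.5 and +159.8 mm, so about 40 mm sticks out past the bottle's end.
- **Squareness and front edge:** it is within 0.003 rad of square. Its centre is at ledge x = −28 mm, so it does not hang over the front.
- **Other things:** in the last picture they all look unmoved, and the arm was touching nothing. I checked this by eye and did not measure it.
- **Disagreement:** the scene view put the ledge's middle about 6 mm further back than the top view, because its outline of the board came out 8 mm too deep. I used the top view. This affects only the front-edge clearance, which has plenty to spare.

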